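# Clamp the tube rack on the shaker

## Robot

A 6-joint arm with a two-finger parallel gripper is mounted at the origin on the work surface. World frame = base frame: x ahead of the robot, y to its left, z up, the work surface at z = 0. Lengths are in m, angles in rad, forces in N, time in s.
With the tool pointing down it reaches from about 0.35 to 0.975 m from the base axis. Payload 4.9 kg.
Tool frame: the origin (TCP) lies at the very end of the fingers, on their centre line; the grasp point (between the pads) lies 19 mm behind it; z points along the fingers, y is the direction in which the jaws open and shut (so a half turn about z gives the same grasp; the last joint's range is limited). The gripper opens to 85 mm and grips with 20 to 120 N. Pads are 22 mm wide; open, the fingers measure 114 mm over their backs; the gripper's body (76 mm by 85 mm) begins 54 mm behind the grasp point. The pads swing forward as they close: fully open they stand 13 mm farther back than shut.
Start: joints at [-1.307, 0.053, 1.613, -0, 1.476, -0.119], TCP at [0.233, -0.58, 0.231] pointing down, gripper open.
Joint ranges: [-3.01, 3.01], [-1.01, 2.22], [0.06, 2.58], [-1.02, 4.17], [0.09, 2.62], [-3.14, 3.14]. Speed limits (rad/s): [2.57, 2.57, 3.14, 3.14, 3.14, 3.14].

## Interface

Orientations are given as a unit quaternion [w, x, y, z].
In Python, from plant import state, eyes, job_done gives the robot as it stands.
- The arm moves only by the tool apply_moves, never from a script. Its argument "commands" is a list of rows, each an object with "linear": the shift along the tool's x, y, z in m, a list of three; "delta_rot": the turn, a rotation vector about the tool's x, y, z in degrees, a list of three; "fingers": the closure in counts, from 0 (fully open) to 255 (shut). In form: [{"linear": [x, y, z], "delta_rot": [wx, wy, wz], "fingers": fingers}, ...]. A call has exactly 8 rows; each row is the pose to reach, as a shift and turn from the pose commanded when the call began, along the tool's axes at that moment; what a row does not reach only later rows make up. A row lasts 1/10 s, in which the tool goes at most 50 mm and 8.59 degrees, less where a joint would pass 70% of its speed; a pose out of reach is approached as far as the arm can. A call with a gripper value outside its range is refused whole. The fingers move at their own pace and stop on an object; the grip force is fixed at half the most. Time passes only in rows, so rows that repeat a pose let the fingers close, or fill a call up. It gives the time, the measured TCP pose, the force and the opening at its end, in the units of the state.
- state(): the state, without advancing time (a new reading comes with each control period).
- eyes.grab_frame(name): name is "scene" or "top" or "wrist"; returns the picture (420x560x3 uint8, red, green, blue); there is no depth.
- eyes.camera_params(name): a dict with "fx", "fy", "cx", "cy" (pixels), "position" and "rotation" of the camera in the world; the wrist camera has in their place "T_tool_cam" (4x4, takes a point from camera to tool coordinates, whose origin is the TCP and whose axes are the flange's). Camera axes: x right, y down, z forward; pixel columns grow to the right and rows downward; lengths in m; the calibration is good to about 2 mm. A picture is of the moment at which its call begins: read the wrist's pose just before it. camera_params takes no time and is no camera call.
- job_done(): hands the job in, once; it reports no verdict.
The state is a dict: "time": time; "joint_pos": joint angles; "joint_vel": joint speeds; "joint_efforts": joint torques, N m; "tool_pos": TCP position; "tool_rot": TCP orientation; "contact_force": force on the tool from outside, world axes, zero at the start; "ft_torque": the same for the moment, N m; "gripper_width": opening from 0.0 (shut) to 1.0 (fully open).
Only numpy, scipy, OpenCV 4.12 (cv2) and the standard library are available. Lean on these libraries where they do the work, as an engineer would, in place of code of your own. Each camera call takes 0.05 s, during which the arm holds its last target.

## Task

The tube rack stands loose on the shaker platform and must be held for a run. Slacken the winged clamp knob on the sliding bar, slide the bar towards the rack so that it pushes the rack right up to the end fence with the bar's cushion pressed about half-way in (not bottomed), and tighten the knob again so that the bar stays there when you let go. Leave the things on the bench where they are.

Things in the scene. Friction and masses are not known exactly. Their poses are not given: they have to be found in the camera images.
- shaker: bench shaker, fixed, 430 mm wide (y), 280 mm deep (x), origin on the bench under its middle; x points away from its front (which faces the robot within 0.3 rad), y left, z up. Platform top 100 mm above the bench. An upright fence at each end of the platform, inner faces at y = +200 and -200 mm, 50 mm tall. A clamp rail runs along the whole front edge, a guide rail along the back.
- carriage (a joint): the sliding clamp bar: aluminium, 250 mm long along the shaker's x, 22 mm wide, top 146 mm above the bench, on a grey block on the front rail; the knob stands on it and moves it. Value = y of its centre line in the shaker's frame (m), -0.095 to 0.095. Freed it slides with 2 N of friction; tight it holds 30 N. On each side a black sprung cushion 160 mm long, outer face 35 mm from the centre line.
- pad_left (a joint): cushion on the bar's left (+y) side: how far it is pressed in (m), 0 free, 0.010 bottomed; spring 1200 N/m, so half-way is about 6 N. An unlocked bar is pushed back by it when let go. Pushing the rack over the platform already presses it 1 to 3 mm; about half-way, once the rack is at the fence, is right.
- pad_right (a joint): the same cushion on the bar's right (-y) side
- knob (a joint): the black winged clamp knob: rad, 0 = slack (wing parallel to the rail), grows clockwise seen from outside along its axis, stop at 1.5 (wing points at the robot, across the rail). It bites from 0.4 on: below that the bar is free; 1.0 or more is tight. Turning takes up to 0.3 N m; it stays where it is left. It starts tight, at 1.05 to 1.35.
- knob_grip (a point): middle of the knob's wing, the point to grip; wing 64 mm long, 16 thick, 34 high, 17 mm clear of the block below. Its axis leans 30 degrees from vertical towards the shaker's front (the robot). Site axes: z outward along the knob's axis, y along the wing, x across it; turns with the knob. In the shaker's frame it lies at x = -152 mm, z = 147.4 mm, y = the value of joint carriage.
- rack_center (a point): centre of the grey body (160 x, 90 y, 64 mm tall) of the loose tube rack on the platform; eight capped tubes in it to 92 mm; about 0.4 kg. It stands about square, 5 to 25 mm short of the left or the right fence. At the fence its centre is at y = +155 or -155 mm in the shaker's frame; with the cushion then 5 mm in, the bar is at +80 or -80 mm.
- flask: stoppered conical glass flask in its own steel holder, screwed to the platform at the end where the rack is not; 88 mm across the holder, 150 mm tall; origin under its middle, on the platform. Not to be clamped.
- bottle: amber lab bottle, 72 mm diameter, 160 mm tall, on the bench left (+y) of the shaker; a bystander; origin in the middle of its underside
- beaker: open glass beaker, 76 mm diameter, 95 mm tall, on the bench right of the shaker; a bystander; origin in the middle of its underside
- tipbox: grey open divided box, 120 x 85 x 50 mm, on the bench front right; a bystander; origin in the middle of its underside
- dishes: stack of three round dishes, 90 mm diameter, 45 mm tall, on the bench front left; a bystander; origin in the middle of its underside
- scoop: metal spoon 170 mm long lying on the bench between the robot and the shaker; a bystander; origin at its middle underneath
- jar: white jar, 68 mm diameter, 75 mm tall, on the bench right of the shaker; a bystander; origin in the middle of its underside

How it is judged:
On the way, in this order (a step that is already met when the one before it is completed fails the run):
1. the knob is slackened (value of joint knob below 0.4 rad), for 0.1 s.
2. the bar pins the rack against the end fence with its cushion part-way in (((y of rack_center in the frame of shaker above 0.152 m and value of joint pad_left between 0.0025 and 0.009 m) or (y of rack_center in the frame of shaker below -0.152 m and value of joint pad_right between 0.0025 and 0.009 m))), for 0.1 s.
At the end, for the whole second after the job is handed in: The rack stands upright (within 0.05 rad) within 3 mm of the end fence beside it, the cushion facing it is pressed in 2.5 to 9 mm, the knob is tight (1.0 rad or more) and the bar is still (((y of rack_center in the frame of shaker above 0.152 m and value of joint pad_left between 0.0025 and 0.009 m) or (y of rack_center in the frame of shaker below -0.152 m and value of joint pad_right between 0.0025 and 0.009 m)) and value of joint knob above 1 rad and angle between rack_center's own z axis and vertical below 0.05 rad and not (velocity of joint carriage above 0.003 m/s or velocity of joint carriage below -0.003 m/s)); the robot touches nothing.
It fails at once if a bystander on the bench was moved more than 30 mm (distance of any of bottle, beaker, tipbox, dishes, scoop, jar from where it was at the start of the episode above 0.03 m).
It fails at once if the rack was tipped (angle between rack_center's own z axis and vertical above 0.3 rad).
It also fails if it takes over 48 s, if anything falls off the work surface, if the arm or the gripper's body presses on something with over 40 N, if the wrist force passes 120 N, or if a joint passes its speed limit or range.

## Working session

There is one attempt and no reset: what is moved stays moved. The work goes in short steps, Python scripts to look and compute and a tool call to move; the robot and the scene stay as the last step left them, time stands still between calls to the robot, and variables do not carry over. Pictures are saved under pics/ and viewed, and the job is handed in when it is done.

Besides the shell and the picture viewer there is one more tool, called after "Call:" by a JSON object that holds its "api" and its "payload". apply_moves: Moves the arm, as the interface text tells. Its arguments: {"type":"object","properties":{"commands":{"type":"array","items":{"type":"object","properties":{"linear":{"type":"array","items":{"type":"number"}},"delta_rot":{"type":"array","items":{"type":"number"}},"fingers":{"type":"number"}}}}},"required":["commands"]}

```bash
ls; mkdir -p pics; python3 - <<'E'
from plant import state, eyes
import cv2
s=state();print(s)
for n in("scene","top","wrist"):
    f=eyes.grab_frame(n);cv2.imwrite(f"pics/{n}0.png",f[:,:,::-1]);print(n,eyes.camera_params(n))
E
```

```text
pics
{'time': 0.0, 'joint_pos': array([-1.30700531e+00,  5.33406870e-02,  1.61433433e+00, -5.29345657e-05,
        1.47599595e+00, -1.18985976e-01]), 'joint_vel': array([ 2.48210378e-04, -7.82934192e-04, -1.98063053e-04,  7.02200621e-05,
        1.28359815e-03,  7.30199702e-04]), 'joint_efforts': array([ 1.85369213e-04, -3.93680656e+01, -3.70178175e+01, -1.21476642e-04,
        6.87512904e-03, -7.11038098e-06]), 'tool_pos': array([ 0.23326266, -0.57914834,  0.23004896]), 'tool_rot': array([-1.03453002e-03,  9.81740046e-01,  1.90224607e-01, -1.01448767e-04]), 'contact_force': array([ 0.01070129, -0.14259797, -0.34294424]), 'ft_torque': array([ 0.04380903, -0.04347215,  0.08307119]), 'gripper_width': 0.9980291786924879}
scene {'fx': 441.5387417132716, 'fy': 441.5387417132716, 'cx': 278.1581309935852, 'cy': 205.71792546808123, 'position': array([ 1.39079231, -0.10226483,  0.85337136]), 'rotation': array([-0.32619746,  0.69168111,  0.57972567, -0.28123051])}
top {'fx': 444.36475660930944, 'fy': 444.36475660930944, 'cx': 280.8885020513937, 'cy': 211.60794363365693, 'position': array([0.39618836, 0.01269955, 1.41092356]), 'rotation': array([ 0.03468724, -0.70493738,  0.70808731, -0.02173574])}
wrist {'fx': 336.0160714040352, 'fy': 336.0160714040352, 'cx': 278.26742136190825, 'cy': 204.96894767163062, 'T_tool_cam': array([[ 2.11207130e-04, -9.54214144e-01, -2.99124259e-01,
         7.75649161e-02],
       [ 9.99999942e-01,  2.81995728e-04, -1.93488803e-04,
         5.22928647e-04],
       [ 2.68981516e-04, -2.99124201e-01,  9.54214148e-01,
        -1.43744649e-01],
       [ 0.00000000e+00,  0.00000000e+00,  0.00000000e+00,
         1.00000000e+00]])}
```

View pics/top0.png

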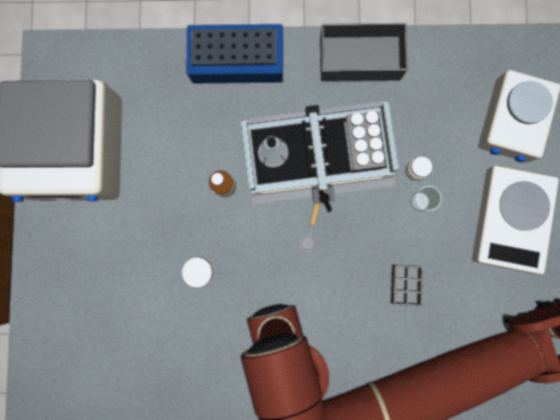

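View pics/scene0.png

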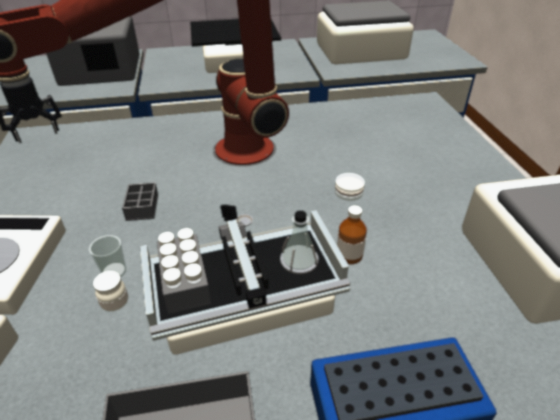

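The top view shows the rack at the right (-y) end at about (367,138) and the flask at the left (272,150). The bar runs from (313,110) to (323,195), and the knob is at about (325,200). I'll enlarge the crop.

```bash
python3 - <<'E'
import cv2
f=cv2.imread("pics/top0.png")[90:220,230:410]
cv2.imwrite("pics/topc.png",cv2.resize(f,None,fx=4.4,fy=4.4,interpolation=cv2.INTER_CUBIC))
f=cv2.imread("pics/scene0.png")[190:350,130:360]
cv2.imwrite("pics/scenec.png",cv2.resize(f,None,fx=3.4,fy=3.4,interpolation=cv2.INTER_CUBIC))
E
```

```text
(no output)
```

View pics/topc.png

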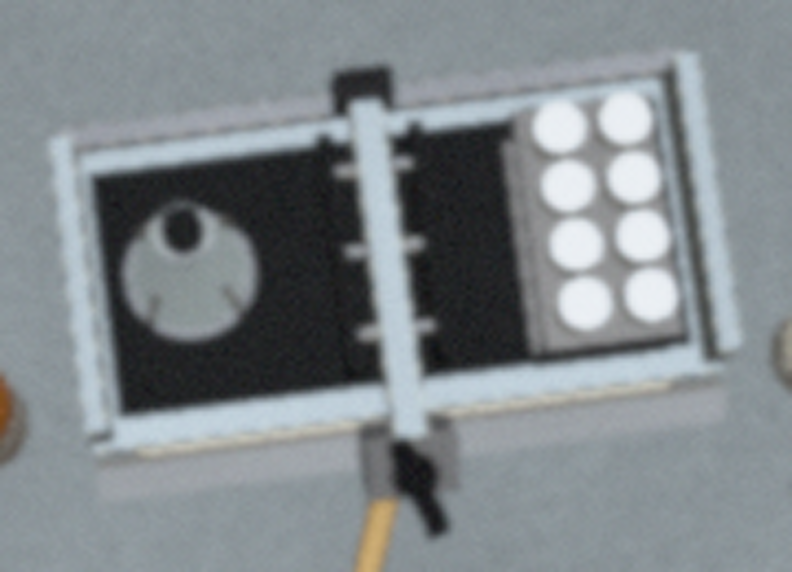

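View pics/scenec.png

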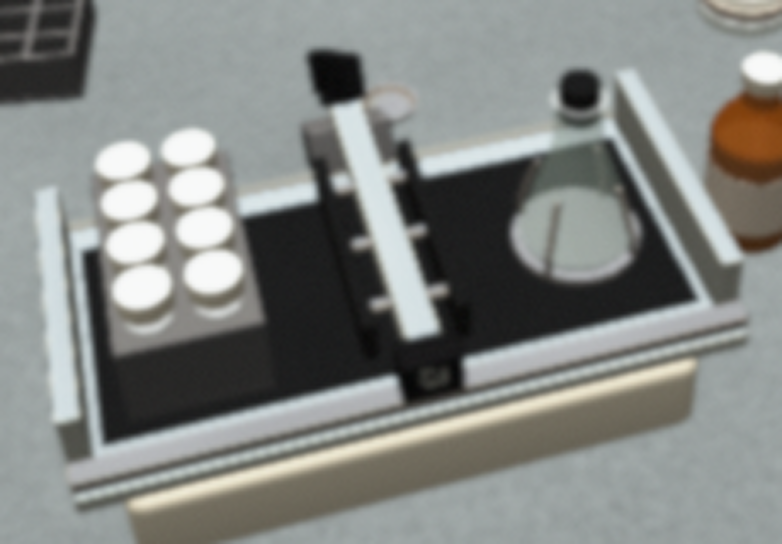

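```bash
cat > h.py <<'E'
import numpy as np
from scipy.spatial.transform import Rotation as R
from plant import state, eyes
def rot(q): return R.from_quat([q[1],q[2],q[3],q[0]]).as_matrix()
def cam(n,s=None):
    p=eyes.camera_params(n)
    K=(p['fx'],p['fy'],p['cx'],p['cy'])
    if 'position' in p: return K,np.array(p['position']),rot(p['rotation'])
    s=s or state(); T=np.eye(4);T[:3,:3]=rot(s['tool_rot']);T[:3,3]=s['tool_pos'];T=T@p['T_tool_cam']
    return K,T[:3,3],T[:3,:3]
def ray(c,u,v,z):
    K,p,Rm=c; d=Rm@np.array([(u-K[2])/K[0],(v-K[3])/K[1],1]); return p+d*(z-p[2])/d[2]
def proj(c,X):
    K,p,Rm=c; q=Rm.T@(np.array(X)-p); return K[0]*q[0]/q[2]+K[2],K[1]*q[1]/q[2]+K[3]
E
python3 - <<'E'
from h import *
c=cam('top')
def P(u,v,z): return ray(c,230+u/4.4,90+v/4.4,z)
pts=[P(50,140,.15),P(88,437,.15),P(697,55,.15),P(742,345,.15)]
for p in pts: print(p.round(4))
print('center',np.mean(pts,0))
xa=(pts[0]-pts[1]+pts[2]-pts[3]);print('yaw',np.arctan2(xa[1],xa[0]), 'len',np.linalg.norm(xa)/2)
ya=(pts[0]+pts[1]-pts[2]-pts[3]);print('yaw y',np.arctan2(-ya[0],ya[1]),'w',np.linalg.norm(ya)/2)
a,b=P(367,100,.146),P(410,437,.146);print('bar',a,b,np.linalg.norm(a-b),np.arctan2((a-b)[1],(a-b)[0]))
yaw=np.arctan2(xa[1],xa[0]);yaw=.5*yaw+.5*np.arctan2(-ya[0],ya[1])
o=np.mean(pts,0)[:2]
M=np.array([[np.cos(yaw),-np.sin(yaw)],[np.sin(yaw),np.cos(yaw)]])
for n,p in dict(bar=(a+b)/2,rackTL=P(518,110,.164),rackBR=P(685,335,.164),rackBL=P(540,352,.164),knobtip=P(440,530,.14),knob0=P(408,450,.16),scoopA=P(375,500,0.01)).items(): print(n,p.round(4),(M.T@(p[:2]-o)).round(4))
E
```

```text
[0.7588 0.1492 0.15  ]
[0.5616 0.1238 0.15  ]
[ 0.8119 -0.2764  0.15  ]
[ 0.6191 -0.3011  0.15  ]
center [ 0.68784887 -0.07611453  0.15      ]
yaw 0.12771811391426735 len 0.1966308328170284
yaw y 0.12934405772340501 w 0.4288747559479308
bar [ 0.78498929 -0.05982187  0.146     ] [ 0.56080805 -0.08562483  0.146     ] 0.22566129059475284 0.11459439177098203
bar [ 0.6729 -0.0727  0.146 ] [-0.0144  0.0053]
rackTL [ 0.7719 -0.1567  0.164 ] [ 0.073  -0.0907]
rackBR [ 0.6234 -0.2613  0.164 ] [-0.0877 -0.1754]
rackBL [ 0.613  -0.1683  0.164 ] [-0.0861 -0.0818]
knobtip [ 0.5005 -0.1049  0.14  ] [-0.1895 -0.0045]
knob0 [ 0.5506 -0.0832  0.16  ] [-0.137   0.0106]
scoopA [ 0.533  -0.0706  0.01  ] [-0.1528  0.0254]
```

```bash
cat >> h.py <<'E'
YAW=0.1285; O=np.array([0.68785,-0.0761,0.0])
Rs=R.from_euler('z',YAW).as_matrix()
AX=Rs@np.array([-.5,0,np.sqrt(.75)])
def knob(y): return O+Rs@np.array([-.152,y,.1474])
def toolR(th):
    u=Rs@np.array([-np.sqrt(.75),0,-.5]); w=np.cos(th)*-Rs[:,1]+np.sin(th)*u
    z=-AX; x=-w; return np.stack([x,np.cross(z,x),z],1)
def move(p,Rt,s=None):
    s=s or state(); R0=rot(s['tool_rot'])
    print('lin mm',(R0.T@(p-s['tool_pos'])*1000).round(1),'rot',R.from_matrix(R0.T@Rt).as_rotvec(degrees=True).round(2))
def tcp(k,Rt,back): return k+Rt[:,2]*(0.019-back)
E
python3 - <<'E'
from h import *
k=knob(.0055);print(k)
Rt=toolR(1.2);p=tcp(k,Rt,.11);print(p);move(p,Rt)
c=cam('top');print(proj(c,k),proj(c,k+AX*.017)); 
for th in(1.05,1.35):
    w=-toolR(th)[:,0];print(th,[np.round(proj(c,k+AX*.017+w*s*.032),1) for s in(-1,1)])
E
```

```text
[ 0.5363984  -0.09012364  0.1474    ]
[ 0.49127354 -0.09595431  0.22620831]
lin mm [ 419.8 -352.     4.8] rot [-9.32 28.55 -6.55]
(np.float64(324.8942608493156), np.float64(197.73361381298506)) (np.float64(325.7345947153856), np.float64(200.12499665260592))
1.05 [array([319.3, 191.9]), array([332.1, 208.2])]
1.35 [array([322.3, 190.3]), array([329.1, 209.7])]
```

Call:
{"api": "apply_moves", "payload": {"commands": [{"linear":[0.042,-0.035,0],"delta_rot":[-1,3,-0.7],"fingers":0},{"linear":[0.084,-0.07,0],"delta_rot":[-2,6,-1.4],"fingers":0},{"linear":[0.126,-0.105,0],"delta_rot":[-3,9,-2],"fingers":0},{"linear":[0.168,-0.14,0],"delta_rot":[-4,12,-2.7],"fingers":0},{"linear":[0.21,-0.175,0],"delta_rot":[-5,15,-3.4],"fingers":0},{"linear":[0.25,-0.21,0],"delta_rot":[-6,18,-4],"fingers":0},{"linear":[0.29,-0.244,0],"delta_rot":[-7,21,-5],"fingers":0},{"linear":[0.33,-0.277,0],"delta_rot":[-8,24,-5.5],"fingers":0}]}}

```text
time: 0.95
tool_pos: [0.4219, -0.225, 0.2311]
tool_rot: [0.029, 0.948, 0.232, 0.218]
contact_force: [0.4, -0.7, 0.2]
gripper_width: 0.999
```

```bash
python3 - <<'E'
from h import *
s=state();print(s['time'],s['joint_pos'].round(2),s['tool_pos'])
k=knob(.0055);Rt=toolR(1.25);move(tcp(k,Rt,.11),Rt)
E
```

```text
0.95 [-0.86 -0.57  2.17  0.38  1.3   0.17] [ 0.42191568 -0.22501433  0.23111809]
lin mm [111.6 -86.1  40.1] rot [-1.08  4.48  1.88]
```

Call:
{"api": "apply_moves", "payload": {"commands": [{"linear":[0.03,-0.023,0.01],"delta_rot":[-0.3,1,0.5],"fingers":0},{"linear":[0.06,-0.046,0.02],"delta_rot":[-0.6,2,1],"fingers":0},{"linear":[0.09,-0.069,0.032],"delta_rot":[-0.9,3.5,1.5],"fingers":0},{"linear":[0.111,-0.086,0.04],"delta_rot":[-1.1,4.5,1.9],"fingers":0},{"linear":[0.111,-0.086,0.04],"delta_rot":[-1.1,4.5,1.9],"fingers":0},{"linear":[0.111,-0.086,0.04],"delta_rot":[-1.1,4.5,1.9],"fingers":0},{"linear":[0.111,-0.086,0.04],"delta_rot":[-1.1,4.5,1.9],"fingers":0},{"linear":[0.111,-0.086,0.04],"delta_rot":[-1.1,4.5,1.9],"fingers":0}]}}

```text
time: 1.75
tool_pos: [0.4902, -0.0992, 0.2263]
tool_rot: [0.025, 0.942, 0.214, 0.257]
contact_force: [0.3, 0.3, 0.4]
gripper_width: 0.996
```

```bash
python3 - <<'E'
from h import *
import cv2
s=state();print(s['time'],s['joint_pos'].round(2),s['tool_pos'])
k=knob(.0055);Rt=toolR(1.25);move(tcp(k,Rt,.11),Rt)
f=eyes.grab_frame('wrist');cv2.imwrite('pics/w1.png',f[:,:,::-1]);c=cam('wrist',s);np.save('w1.npy',np.r_[c[0],c[1],c[2].ravel()])
print(proj(c,k))
for th in(1.05,1.25,1.35):
    w=-toolR(th)[:,0];print(th,[np.round(proj(c,k+AX*.017+w*s*.032),1) for s in(-1,1)])
cv2.imwrite('pics/w1c.png',cv2.resize(f[:,:,::-1],(784,588)))
E
```

```text
1.75 [-0.52 -0.6   2.22  0.34  1.12  0.52] [ 0.49015698 -0.09919182  0.22625778]
lin mm [ 2.2 -2.5  0.8] rot [ 0.04  0.12 -0.08]
(np.float64(273.87569284342123), np.float64(207.47724432576413))
1.05 [array([263.6, 170.1]), array([282.7, 256.6])]
1.25 [array([273.3, 169.1]), array([273.8, 257.4])]
1.35 [array([278.2, 169.4]), array([269.4, 257.2])]
```

View pics/w1.png

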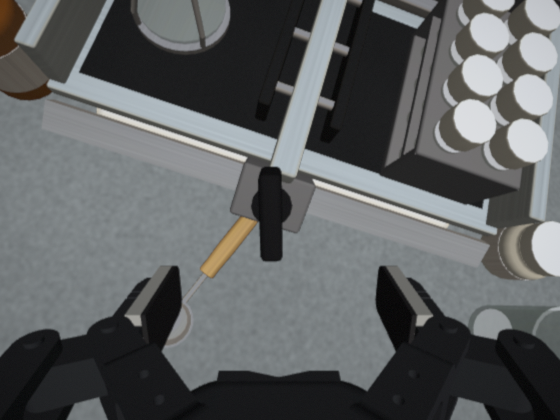

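```bash
python3 - <<'E'
from h import *
import cv2
f=cv2.imread('pics/w1.png');g=f.max(2)
m=(g<40).astype('uint8');m[:165]=0;m[265:]=0;m[:,:225]=0;m[:,320:]=0
for v in range(170,262,8):
    x=np.where(m[v])[0];print(v,x.min() if len(x) else None,x.max() if len(x) else None)
k=knob(.0073);Rt=toolR(1.25);move(tcp(k,Rt,.004),Rt)
E
```

```text
170 261 279
178 259 280
186 259 280
194 256 286
202 253 290
210 253 289
218 257 285
226 260 281
234 260 281
242 261 281
250 261 281
258 262 280
lin mm [  3.   -4.2 106.7] rot [ 0.03  0.12 -0.09]
```

```bash
python3 - <<'E'
from h import *
p=np.array([ 0.23326266, -0.57914834,  0.23004896]);Q=rot([-1.03453002e-03,  9.81740046e-01,  1.90224607e-01, -1.01448767e-04])
for l,r in(([.33,-.277,0],[-8,24,-5.5]),([.111,-.086,.04],[-1.1,4.5,1.9])):
    p=p+Q@np.array(l);Q=Q@R.from_rotvec(r,degrees=True).as_matrix();print(p)
s=state();print(s['tool_pos'],R.from_matrix(Q.T@rot(s['tool_rot'])).as_rotvec(degrees=True))
E
```

```text
[ 0.43592023 -0.19893984  0.23068647]
[ 0.50470895 -0.07025594  0.22563029]
[ 0.49015143 -0.09915593  0.226185  ] [-0.1641485  -0.03395057  0.02876465]
```

Call:
{"api": "apply_moves", "payload": {"commands": [{"linear":[0.003,-0.004,0.015],"delta_rot":[0,0,0],"fingers":0},{"linear":[0.003,-0.004,0.03],"delta_rot":[0,0,0],"fingers":0},{"linear":[0.003,-0.004,0.045],"delta_rot":[0,0,0],"fingers":0},{"linear":[0.003,-0.004,0.06],"delta_rot":[0,0,0],"fingers":0},{"linear":[0.003,-0.004,0.06],"delta_rot":[0,0,0],"fingers":0},{"linear":[0.003,-0.004,0.06],"delta_rot":[0,0,0],"fingers":0},{"linear":[0.003,-0.004,0.06],"delta_rot":[0,0,0],"fingers":0},{"linear":[0.003,-0.004,0.06],"delta_rot":[0,0,0],"fingers":0}]}}

```text
time: 2.6
tool_pos: [0.521, -0.0899, 0.176]
tool_rot: [0.025, 0.942, 0.215, 0.257]
contact_force: [-0.6, 0.4, -0.1]
gripper_width: 0.999
```

```bash
python3 - <<'E'
from h import *
import cv2
s=state();print(s['time'],s['joint_pos'].round(2),s['tool_pos'])
k=knob(.0073);Rt=toolR(1.25);move(tcp(k,Rt,.004),Rt)
f=eyes.grab_frame('wrist');cv2.imwrite('pics/w2.png',f[:,:,::-1]);c=cam('wrist',s)
w=-toolR(1.25)[:,0];print([np.round(proj(c,k+AX*.017+w*s*.032),1) for s in(-1,1)])
E
```

```text
2.6 [-0.46 -0.47  2.22  0.34  0.98  0.53] [ 0.52099317 -0.08985402  0.17604159]
lin mm [-1.2  0.  47.4] rot [0.06 0.04 0.  ]
[array([277., 200.]), array([277.1, 311.7])]
```

View pics/w2.png

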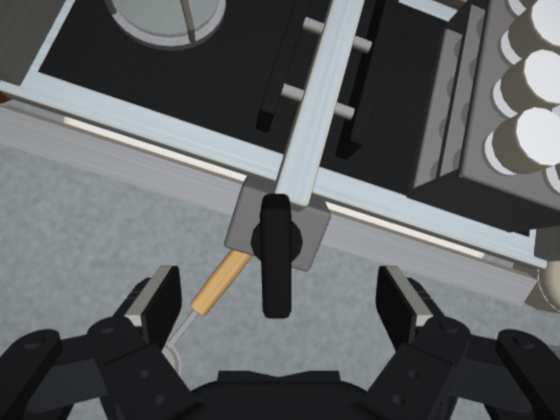

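The wing runs from (275,196) to (277,317), within a few pixels of the prediction (277,200)–(277,312). I'll advance and close.

Call:
{"api": "apply_moves", "payload": {"commands": [{"linear":[0,0,0.015],"delta_rot":[0,0,0],"fingers":0},{"linear":[-0.001,0,0.03],"delta_rot":[0,0,0],"fingers":0},{"linear":[-0.001,0,0.04],"delta_rot":[0,0,0],"fingers":0},{"linear":[-0.001,0,0.047],"delta_rot":[0,0,0],"fingers":0},{"linear":[-0.001,0,0.047],"delta_rot":[0,0,0],"fingers":0},{"linear":[-0.001,0,0.047],"delta_rot":[0,0,0],"fingers":100},{"linear":[-0.001,0,0.047],"delta_rot":[0,0,0],"fingers":180},{"linear":[-0.001,0,0.047],"delta_rot":[0,0,0],"fingers":255}]}}

```text
time: 3.45
tool_pos: [0.5434, -0.0869, 0.1344]
tool_rot: [0.025, 0.942, 0.215, 0.257]
contact_force: [-0.1, -0.1, 0.1]
gripper_width: 0.517
```

Call:
{"api": "apply_moves", "payload": {"commands": [{"linear":[0,0,0],"delta_rot":[0,0,0],"fingers":255},{"linear":[0,0,0],"delta_rot":[0,0,0],"fingers":255},{"linear":[0,0,0],"delta_rot":[0,0,0],"fingers":255},{"linear":[0,0,0],"delta_rot":[0,0,0],"fingers":255},{"linear":[0,0,0],"delta_rot":[0,0,0],"fingers":255},{"linear":[0,0,0],"delta_rot":[0,0,0],"fingers":255},{"linear":[0,0,0],"delta_rot":[0,0,0],"fingers":255},{"linear":[0,0,0],"delta_rot":[0,0,0],"fingers":255}]}}

```text
time: 4.25
tool_pos: [0.543, -0.0865, 0.1346]
tool_rot: [0.024, 0.942, 0.216, 0.257]
contact_force: [-6.7, 2.0, 7.3]
gripper_width: 0.315
```

```bash
python3 - <<'E'
from h import *
import cv2
s=state();print(s)
k=knob(.0073);Rt=toolR(1.25);move(tcp(k,Rt,.004),Rt)
f=eyes.grab_frame('wrist');cv2.imwrite('pics/w3.png',f[:,:,::-1])
E
```

```text
{'time': 4.25, 'joint_pos': array([-0.43107683, -0.35403228,  2.20572848,  0.35458069,  0.86917559,
        0.51727167]), 'joint_vel': array([-0.00116512, -0.00075798, -0.00041707, -0.00044631, -0.00101181,
        0.00249607]), 'joint_efforts': array([ -0.19046495, -17.93923974, -35.20984411,   0.78605991,
        -2.33710416,  -0.04807946]), 'tool_pos': array([ 0.54301194, -0.08648947,  0.13456341]), 'tool_rot': array([0.02434664, 0.94185832, 0.21557907, 0.25658491]), 'contact_force': array([-6.67524315,  2.02770378,  7.32188842]), 'ft_torque': array([0.3235779 , 0.85775305, 0.23466062]), 'gripper_width': 0.3153521295213485}
lin mm [0.  1.  0.4] rot [-0.09  0.1   0.03]
```

View pics/w3.png

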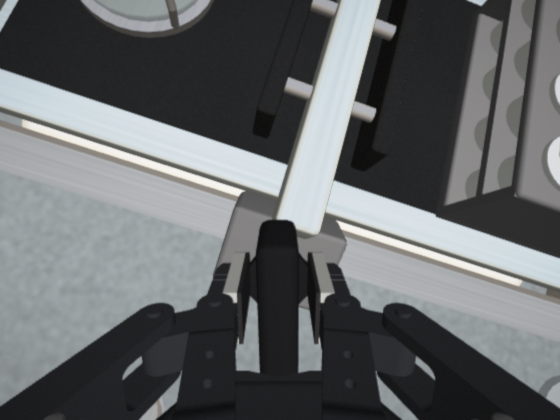

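The opening is still 27 mm and there is about 10 N pushing along the axis. The fingertips are probably on the round hub rather than the 16 mm wing, so I'll open, back off 9 mm and re-grip.

Call:
{"api": "apply_moves", "payload": {"commands": [{"linear":[0,0,0],"delta_rot":[0,0,0],"fingers":140},{"linear":[0,0,0],"delta_rot":[0,0,0],"fingers":140},{"linear":[0,0.001,-0.009],"delta_rot":[0,0,0],"fingers":140},{"linear":[0,0.001,-0.009],"delta_rot":[0,0,0],"fingers":200},{"linear":[0,0.001,-0.009],"delta_rot":[0,0,0],"fingers":255},{"linear":[0,0.001,-0.009],"delta_rot":[0,0,0],"fingers":255},{"linear":[0,0.001,-0.009],"delta_rot":[0,0,0],"fingers":255},{"linear":[0,0.001,-0.009],"delta_rot":[0,0,0],"fingers":255}]}}

```text
time: 5.1
tool_pos: [0.5389, -0.0877, 0.1425]
tool_rot: [0.024, 0.942, 0.216, 0.256]
contact_force: [-9.9, 4.0, 9.2]
gripper_width: 0.175
```

```bash
python3 - <<'E'
from h import *
import cv2
s=state();print(s['contact_force'],s['ft_torque'],s['gripper_width'])
k=knob(.0073);Rt=toolR(1.25);move(tcp(k,Rt,.013),Rt)
f=eyes.grab_frame('wrist');cv2.imwrite('pics/w4.png',f[:,:,::-1])
E
```

```text
[-9.91167388  4.01164383  9.18886133] [0.39566486 0.94082913 0.40047823] 0.1754755233743913
lin mm [-0.   0.3  0.4] rot [-0.13  0.11  0.06]
```

View pics/w4.png

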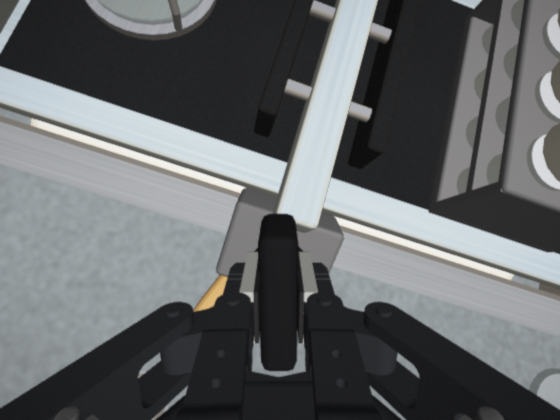

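Call:
{"api": "apply_moves", "payload": {"commands": [{"linear":[0,0,0],"delta_rot":[0,0,-7],"fingers":255},{"linear":[0,0,0],"delta_rot":[0,0,-14],"fingers":255},{"linear":[0,0,0],"delta_rot":[0,0,-21],"fingers":255},{"linear":[0,0,0],"delta_rot":[0,0,-28],"fingers":255},{"linear":[0,0,0],"delta_rot":[0,0,-35],"fingers":255},{"linear":[0,0,0],"delta_rot":[0,0,-42],"fingers":255},{"linear":[0,0,0],"delta_rot":[0,0,-49],"fingers":255},{"linear":[0,0,0],"delta_rot":[0,0,-55],"fingers":255}]}}

```text
time: 5.95
tool_pos: [0.5361, -0.0883, 0.1407]
tool_rot: [0.138, 0.735, 0.629, 0.213]
contact_force: [-31.9, -1.9, 18.0]
gripper_width: 0.178
```

Call:
{"api": "apply_moves", "payload": {"commands": [{"linear":[0,0,0],"delta_rot":[0,0,-1],"fingers":255},{"linear":[0,0,0],"delta_rot":[0,0,-2],"fingers":255},{"linear":[0,0,0],"delta_rot":[0,0,-2],"fingers":255},{"linear":[0,0,0],"delta_rot":[0,0,-2],"fingers":255},{"linear":[0,0,0],"delta_rot":[0,0,-2],"fingers":255},{"linear":[0,0,0],"delta_rot":[0,0,-2],"fingers":255},{"linear":[0,0,0],"delta_rot":[0,0,-2],"fingers":255},{"linear":[0,0,0],"delta_rot":[0,0,-2],"fingers":255}]}}

```text
time: 6.75
tool_pos: [0.536, -0.0884, 0.1406]
tool_rot: [0.141, 0.725, 0.64, 0.21]
contact_force: [-30.7, -2.2, 16.4]
gripper_width: 0.175
```

```bash
python3 - <<'E'
from h import *
import cv2
s=state();print(s['time'],s['contact_force'],s['ft_torque'],s['gripper_width'],s['joint_pos'])
k=knob(.0073);Rt=toolR(.25);move(tcp(k,Rt,.013),Rt)
R0=rot(s['tool_rot']);print('shaker y in tool',R0.T@Rs[:,1],'force shaker',Rs.T@s['contact_force'])
f=eyes.grab_frame('wrist');cv2.imwrite('pics/w5.png',f[:,:,::-1])
E
```

```text
6.75 [-30.66155234  -2.22747474  16.43792588] [-0.259947    3.0243785  -0.10724431] 0.17504550276686215 [-0.44021396 -0.37724838  2.20970449  0.34645868  0.89728113 -0.47702747]
lin mm [1.  3.4 0.2] rot [-0.64  0.07 -0.17]
shaker y in tool [ 0.96818954 -0.25021291  0.00158335] force shaker [-30.69419831   1.72006564  16.43792588]
```

View pics/w5.png

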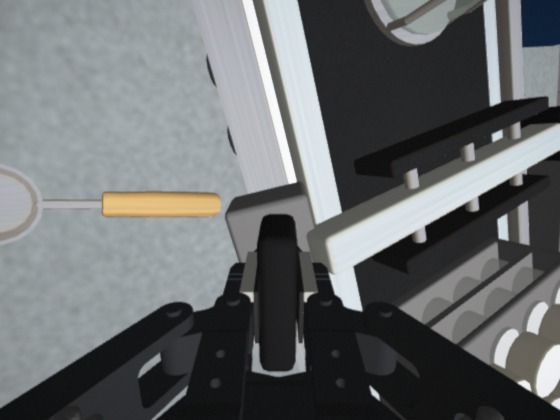

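Call:
{"api": "apply_moves", "payload": {"commands": [{"linear":[0,-0.002,-0.001],"delta_rot":[0,0,0],"fingers":255},{"linear":[0,-0.003,-0.002],"delta_rot":[0,0,0],"fingers":255},{"linear":[0,-0.003,-0.003],"delta_rot":[0,0,0],"fingers":255},{"linear":[0,-0.003,-0.003],"delta_rot":[0,0,0],"fingers":255},{"linear":[0,-0.003,-0.003],"delta_rot":[0,0,0],"fingers":255},{"linear":[0,-0.003,-0.003],"delta_rot":[0,0,0],"fingers":255},{"linear":[0,-0.003,-0.003],"delta_rot":[0,0,0],"fingers":255},{"linear":[0,-0.003,-0.003],"delta_rot":[0,0,0],"fingers":255}]}}

```text
time: 7.6
tool_pos: [0.5352, -0.0876, 0.1408]
tool_rot: [0.144, 0.725, 0.638, 0.214]
contact_force: [15.5, 0.1, -14.4]
gripper_width: 0.175
```

```bash
python3 - <<'E'
from h import *
s=state();print(s['time'],s['contact_force'],s['ft_torque'],s['gripper_width'])
k=knob(.0073);Rt=toolR(.22);move(tcp(k,Rt,.013),Rt)
R0=rot(s['tool_rot']);print('shaker y in tool',R0.T@Rs[:,1],'force tool',R0.T@s['contact_force'], 'tcp shaker',Rs.T@(s['tool_pos']-O))
E
```

```text
7.6 [ 15.46924427   0.13991911 -14.39831012] [-0.31094296 -0.90194482 -0.14088271] 0.17540275473009861
lin mm [0.2 4.1 0.7] rot [-0.06  0.01 -2.1 ]
shaker y in tool [ 9.67263106e-01 -2.53775655e-01  4.66587025e-06] force tool [-0.22948942  6.39022575 20.1430082 ] tcp shaker [-0.15285172  0.0081096   0.14076792]
```

Call:
{"api": "apply_moves", "payload": {"commands": [{"linear":[-0.005,0.002,0.001],"delta_rot":[0,0,0],"fingers":255},{"linear":[-0.011,0.004,0.001],"delta_rot":[0,0,0],"fingers":255},{"linear":[-0.017,0.005,0.001],"delta_rot":[0,0,0],"fingers":255},{"linear":[-0.023,0.007,0.001],"delta_rot":[0,0,0],"fingers":255},{"linear":[-0.029,0.0085,0.001],"delta_rot":[0,0,0],"fingers":255},{"linear":[-0.035,0.01,0.001],"delta_rot":[0,0,0],"fingers":255},{"linear":[-0.041,0.0115,0.001],"delta_rot":[0,0,0],"fingers":255},{"linear":[-0.045,0.0125,0.001],"delta_rot":[0,0,0],"fingers":255}]}}

```text
time: 8.4
tool_pos: [0.5414, -0.1345, 0.1408]
tool_rot: [0.143, 0.725, 0.639, 0.213]
contact_force: [-0.6, 2.7, -10.7]
gripper_width: 0.172
```

```bash
cat > q.py <<'E'
from h import *
s=state();R0=rot(s['tool_rot'])
print(s['time'],'grip',s['gripper_width'].round(3),'force tool',(R0.T@s['contact_force']).round(2),'force shaker',(Rs.T@s['contact_force']).round(2), 'tcp shaker',(Rs.T@(s['tool_pos']-O)).round(4),'y in tool',(R0.T@Rs[:,1]).round(3))
E
python3 q.py
```

```text
Traceback (most recent call last):
  File "q.py", line 3, in <module>
    print(s['time'],'grip',s['gripper_width'].round(3),'force tool',(R0.T@s['contact_force']).round(2),'force shaker',(Rs.T@s['contact_force']).round(2), 'tcp shaker',(Rs.T@(s['tool_pos']-O)).round(4),'y in tool',(R0.T@Rs[:,1]).round(3))
                           ^^^^^^^^^^^^^^^^^^^^^^^^
AttributeError: 'float' object has no attribute 'round'
```

Call:
{"api": "apply_moves", "payload": {"commands": [{"linear":[-0.003,0.0008,0.001],"delta_rot":[0,0,0],"fingers":255},{"linear":[-0.006,0.0016,0.001],"delta_rot":[0,0,0],"fingers":255},{"linear":[-0.009,0.0024,0.001],"delta_rot":[0,0,0],"fingers":255},{"linear":[-0.012,0.0032,0.001],"delta_rot":[0,0,0],"fingers":255},{"linear":[-0.015,0.004,0.001],"delta_rot":[0,0,0],"fingers":255},{"linear":[-0.018,0.0047,0.001],"delta_rot":[0,0,0],"fingers":255},{"linear":[-0.021,0.0055,0.001],"delta_rot":[0,0,0],"fingers":255},{"linear":[-0.024,0.0063,0.001],"delta_rot":[0,0,0],"fingers":255}]}}

```text
time: 9.2
tool_pos: [0.5445, -0.1583, 0.1408]
tool_rot: [0.142, 0.725, 0.639, 0.213]
contact_force: [-13.5, 3.4, -1.7]
gripper_width: 0.173
```

```bash
sed -i "s/s\['gripper_width'\].round(3)/s['gripper_width']/" q.py; python3 q.py; python3 - <<'E'
from h import *
import cv2
for n in('top','wrist'):
    f=eyes.grab_frame(n)[:,:,::-1]; 
    if n=='top': f=cv2.resize(f[90:220,230:410],None,fx=4.4,fy=4.4,interpolation=cv2.INTER_CUBIC)
    cv2.imwrite(f'pics/{n}6.png',f)
E
```

```text
9.2 grip 0.17276239688956338 force tool [  1.93 -12.97  -4.92] force shaker [-12.93   5.12  -1.68] tcp shaker [-0.1527 -0.0632  0.1408] y in tool [ 0.968 -0.252  0.003]
```

View pics/wrist6.png

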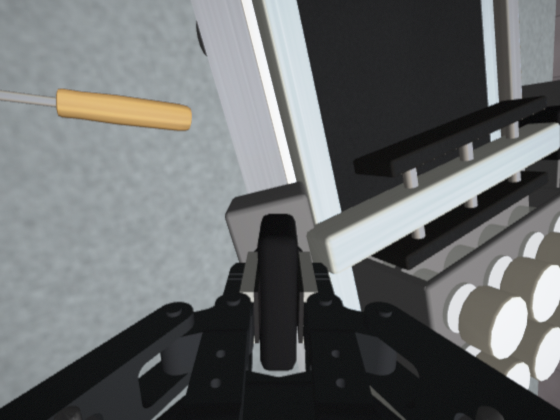

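View pics/top6.png

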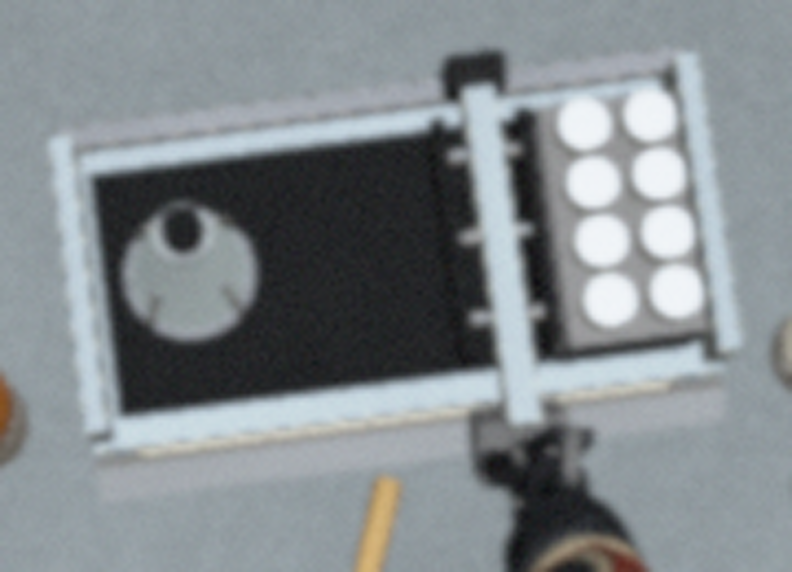

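Call:
{"api": "apply_moves", "payload": {"commands": [{"linear":[-0.002,-0.0005,0],"delta_rot":[0,0,0],"fingers":255},{"linear":[-0.004,-0.0002,0],"delta_rot":[0,0,0],"fingers":255},{"linear":[-0.006,0.0003,0],"delta_rot":[0,0,0],"fingers":255},{"linear":[-0.008,0.0007,0],"delta_rot":[0,0,0],"fingers":255},{"linear":[-0.009,0.001,0],"delta_rot":[0,0,0],"fingers":255},{"linear":[-0.01,0.0013,0],"delta_rot":[0,0,0],"fingers":255},{"linear":[-0.011,0.0015,0],"delta_rot":[0,0,0],"fingers":255},{"linear":[-0.011,0.0015,0],"delta_rot":[0,0,0],"fingers":255}]}}

```text
time: 10.1
tool_pos: [0.5457, -0.1687, 0.1408]
tool_rot: [0.143, 0.725, 0.639, 0.214]
contact_force: [-7.4, 7.0, -2.7]
gripper_width: 0.17
```

```bash
python3 q.py
```

```text
10.1 grip 0.1699949894723087 force tool [ 5.9  -8.64 -0.84] force shaker [-6.4   7.89 -2.67] tcp shaker [-0.1529 -0.0736  0.1408] y in tool [ 0.968 -0.252  0.003]
```

```bash
python3 - <<'E'
from h import *
import cv2
f=eyes.grab_frame('top')[:,:,::-1]; cv2.imwrite('pics/top7full.png',f)
cv2.imwrite('pics/top7.png',cv2.resize(f[90:200,320:410],None,fx=5.4,fy=5.4,interpolation=cv2.INTER_CUBIC))
f=eyes.grab_frame('scene')[:,:,::-1]; cv2.imwrite('pics/sc7full.png',f)
cv2.imwrite('pics/sc7.png',cv2.resize(f[210:340,130:270],None,fx=4.6,fy=4.6,interpolation=cv2.INTER_CUBIC))
E
```

```text
(no output)
```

View pics/top7.png

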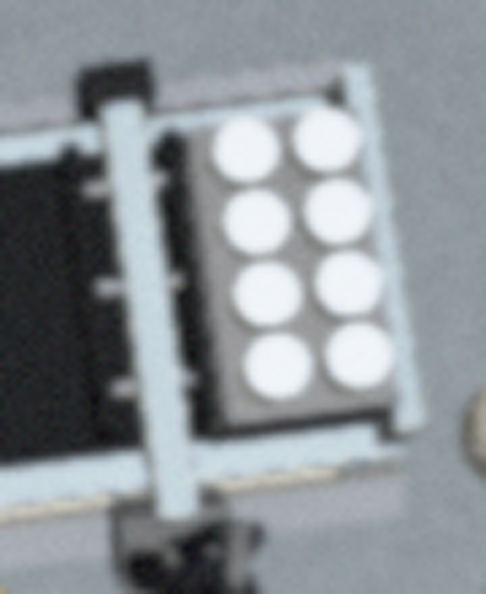

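View pics/sc7.png

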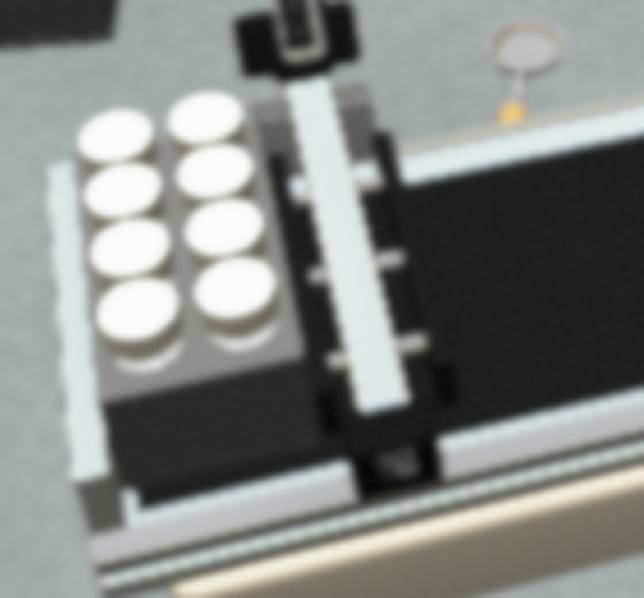

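```bash
python3 - <<'E'
from h import *
c=cam('scene');t=cam('top')
def S(u,v,z): return (Rs.T@(ray(c,130+u/4.6,210+v/4.6,z)-O)).round(4)
def T(u,v,z): return (Rs.T@(ray(t,320+u/5.4,90+v/5.4,z)-O)).round(4)
print('rack near bar',S(300,355,.164),'rack fence',S(105,402,.164),'rack bot',S(140,500,.1),'fence inner top back',S(110,470,.15),'outer',S(75,475,.15))
print('scene bar end L,R',S(410,403,.146),S(358,410,.146), 'front end',S(290,85,.146),S(325,78,.146))
print('top: rack front L,R',T(222,425,.164),T(395,402,.164),'rack back L',T(190,130,.164))
print('top: bar back',T(103,108,.146),T(140,98,.146),'front',T(160,520,.146),T(200,512,.146))
print('top fence top: back in,out',T(345,70,.15),T(368,66,.15),'front in,out',T(397,432,.15),T(425,425,.15))
# tubes, cap top z .192
print('caps',[T(*p,.192) for p in((246,150),(326,138),(278,365),(360,355))])
E
```

```text
rack near bar [ 0.0766 -0.1095  0.164 ] rack fence [ 0.0772 -0.1939  0.164 ] rack bot [ 0.0818 -0.1907  0.1   ] fence inner top back [ 0.1028 -0.1965  0.15  ] outer [ 0.1009 -0.2109  0.15  ]
scene bar end L,R [ 0.1026 -0.0672  0.146 ] [ 0.0995 -0.0898  0.146 ] front end [-0.1237 -0.086   0.146 ] [-0.1235 -0.0677  0.146 ]
top: rack front L,R [-0.0856 -0.1058  0.164 ] [-0.0857 -0.197   0.164 ] rack back L [ 0.0728 -0.1121  0.164 ]
top: bar back [ 0.0962 -0.0711  0.146 ] [ 0.0989 -0.0915  0.146 ] front [-0.1287 -0.0692  0.146 ] [-0.1273 -0.0908  0.146 ]
top fence top: back in,out [ 0.0978 -0.2015  0.15  ] [ 0.0983 -0.214   0.15  ] front in,out [-0.0996 -0.1992  0.15  ] [-0.0979 -0.2144  0.15  ]
caps [array([ 0.0505, -0.1338,  0.192 ]), array([ 0.0511, -0.1755,  0.192 ]), array([-0.063 , -0.1335,  0.192 ]), array([-0.0635, -0.1757,  0.192 ])]
```

Call:
{"api": "apply_moves", "payload": {"commands": [{"linear":[-0.0005,-0.0005,0],"delta_rot":[0,0,0],"fingers":255},{"linear":[-0.001,-0.0008,0],"delta_rot":[0,0,0],"fingers":255},{"linear":[-0.001,-0.0008,0],"delta_rot":[0,0,0],"fingers":255},{"linear":[-0.001,-0.0008,0],"delta_rot":[0,0,0],"fingers":255},{"linear":[-0.001,-0.0008,0],"delta_rot":[0,0,0],"fingers":255},{"linear":[-0.001,-0.0008,0],"delta_rot":[0,0,0],"fingers":255},{"linear":[-0.001,-0.0008,0],"delta_rot":[0,0,0],"fingers":255},{"linear":[-0.001,-0.0008,0],"delta_rot":[0,0,0],"fingers":255}]}}

```text
time: 11.0
tool_pos: [0.5456, -0.1692, 0.1407]
tool_rot: [0.143, 0.725, 0.639, 0.215]
contact_force: [-1.7, 8.1, -4.2]
gripper_width: 0.171
```

```bash
python3 q.py
```

```text
11.0 grip 0.1714148372864777 force tool [ 7.32 -4.64  3.37] force shaker [-0.62  8.27 -4.21] tcp shaker [-0.153  -0.0741  0.1407] y in tool [ 0.968 -0.253  0.004]
```

```bash
python3 - <<'E'
from h import *
import cv2
p=eyes.camera_params('wrist');T=np.linalg.inv(p['T_tool_cam'])
for z in(-.020,-.023,-.026):
  for x in(.032,-.032):
    q=T@[x,0,z,1];print(z,x,p['fx']*q[0]/q[2]+p['cx'],p['fy']*q[1]/q[2]+p['cy'], 'px/mm along',)
f=cv2.imread('pics/wrist6.png');cv2.imwrite('pics/w6c.png',cv2.resize(f[190:400,210:350],None,fx=2.8,fy=2.8))
print([int(f[v,270:286].mean()) for v in range(200,400,4)])
E
```

```text
-0.02 0.032 274.3980715249529 220.06474117581544 px/mm along
-0.02 -0.032 274.90210464968766 354.89452802836024 px/mm along
-0.023 0.032 274.31724578723635 222.7594346416684 px/mm along
-0.023 -0.032 274.8416031694327 359.86075049305214 px/mm along
-0.026 0.032 274.2327229178746 225.57738880106015 px/mm along
-0.026 -0.032 274.7787016233753 365.023980711178 px/mm along
[76, 120, 134, 131, 12, 13, 13, 12, 13, 17, 26, 30, 32, 32, 32, 32, 32, 32, 32, 32, 32, 32, 32, 32, 32, 32, 32, 32, 31, 32, 31, 31, 31, 31, 31, 31, 31, 31, 30, 30, 30, 30, 28, 154, 87, 19, 18, 19, 19, 19]
```

View pics/w6c.png

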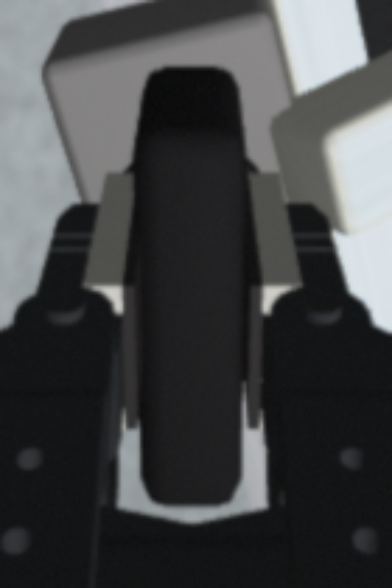

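Call:
{"api": "apply_moves", "payload": {"commands": [{"linear":[0,0.0007,0],"delta_rot":[0,0,7],"fingers":255},{"linear":[-0.0002,0.0015,0],"delta_rot":[0,0,14],"fingers":255},{"linear":[-0.0004,0.0022,0],"delta_rot":[0,0,21],"fingers":255},{"linear":[-0.0007,0.0028,0],"delta_rot":[0,0,28],"fingers":255},{"linear":[-0.0011,0.0034,0],"delta_rot":[0,0,35],"fingers":255},{"linear":[-0.0015,0.004,0],"delta_rot":[0,0,42],"fingers":255},{"linear":[-0.0021,0.0045,0],"delta_rot":[0,0,49],"fingers":255},{"linear":[-0.0026,0.005,0],"delta_rot":[0,0,56],"fingers":255}]}}

```text
time: 11.8
tool_pos: [0.5494, -0.1722, 0.1427]
tool_rot: [0.024, 0.94, 0.222, 0.257]
contact_force: [-4.7, 10.4, -2.9]
gripper_width: 0.175
```

```bash
python3 q.py;python3 - <<'E'
from h import *
import cv2
s=state();R0=rot(s['tool_rot']);w=-Rs.T@R0[:,0];print('theta',np.arctan2(-(w@[np.sqrt(.75),0,.5]),-w[1]))
f=eyes.grab_frame('top')[:,:,::-1]; cv2.imwrite('pics/top8full.png',f)
cv2.imwrite('pics/top8.png',cv2.resize(f[90:200,320:410],None,fx=5.4,fy=5.4,interpolation=cv2.INTER_CUBIC))
f=eyes.grab_frame('wrist')[:,:,::-1]; cv2.imwrite('pics/w8.png',f)
E
```

```text
11.8 grip 0.17532436335856053 force tool [ -0.52 -11.69   0.86] force shaker [-3.34 10.88 -2.85] tcp shaker [-0.1496 -0.0776  0.1427] y in tool [ 0.328 -0.945  0.005]
theta 1.2368428135248064
```

View pics/top8.png

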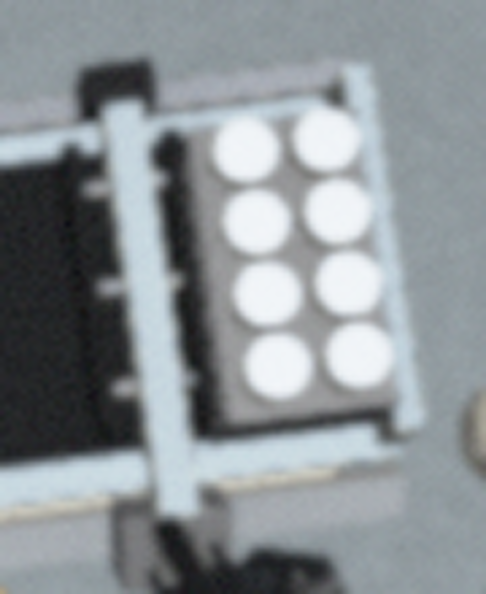

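View pics/w8.png

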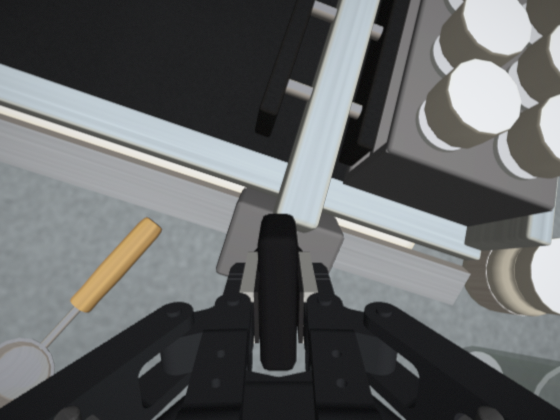

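Call:
{"api": "apply_moves", "payload": {"commands": [{"linear":[0,0,0],"delta_rot":[0,0,0],"fingers":120},{"linear":[0,0,0],"delta_rot":[0,0,0],"fingers":60},{"linear":[0,0,0],"delta_rot":[0,0,0],"fingers":30},{"linear":[0,0,-0.01],"delta_rot":[0,0,0],"fingers":30},{"linear":[0,0,-0.025],"delta_rot":[0,0,0],"fingers":30},{"linear":[0,0,-0.045],"delta_rot":[0,0,0],"fingers":30},{"linear":[0,0,-0.065],"delta_rot":[0,0,0],"fingers":30},{"linear":[0,0,-0.085],"delta_rot":[0,0,0],"fingers":30}]}}

```text
time: 12.7
tool_pos: [0.5072, -0.1799, 0.2181]
tool_rot: [0.028, 0.94, 0.223, 0.257]
contact_force: [1.0, -1.4, 0.2]
gripper_width: 0.879
```

```bash
python3 q.py;python3 - <<'E'
from h import *
import cv2
f=eyes.grab_frame('top')[:,:,::-1]; cv2.imwrite('pics/top9full.png',f)
cv2.imwrite('pics/top9.png',cv2.resize(f[90:220,310:410],None,fx=4.6,fy=4.6,interpolation=cv2.INTER_CUBIC))
s=state();c=cam('wrist',s);f=eyes.grab_frame('wrist')[:,:,::-1]; cv2.imwrite('pics/w9.png',f)
for th in(1.1,1.25,1.4):
    w=-toolR(th)[:,0];k=knob(-.0775);print(th,[np.round(proj(c,k+AX*.017+w*s*.032),1) for s in(-1,1)])
E
```

```text
12.7 grip 0.8788539630803647 force tool [0.21 1.72 0.25] force shaker [ 0.79 -1.55  0.17] tcp shaker [-0.1925 -0.0798  0.2181] y in tool [ 0.332 -0.943 -0.002]
1.1 [array([263.4, 177.7]), array([276.6, 266.7])]
1.25 [array([270.9, 177.2]), array([269.7, 267.1])]
1.4 [array([278.3, 177.9]), array([262.9, 266.5])]
```

View pics/w9.png

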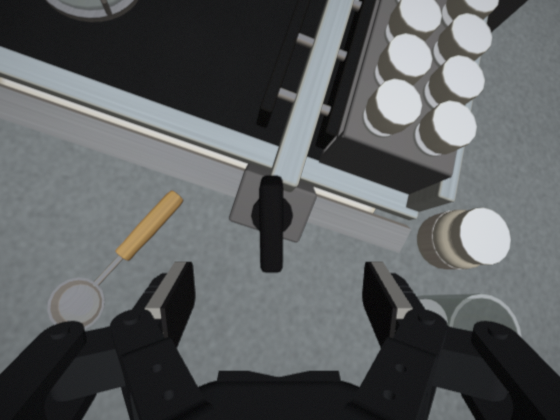

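View pics/top9.png

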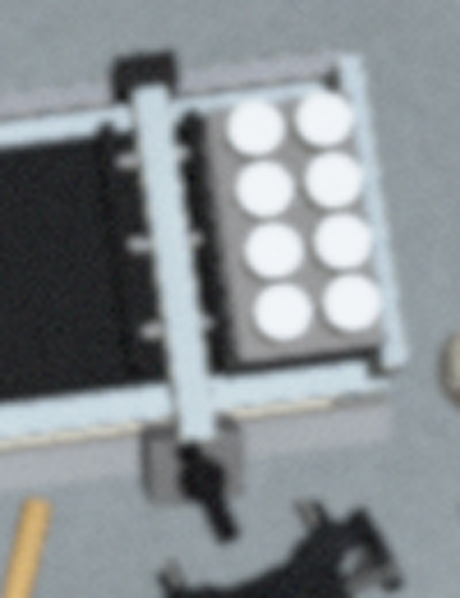

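```bash
python3 - <<'E'
import cv2,numpy as np
f=cv2.imread('pics/w9.png')[0:190,240:380]
f=np.clip(255*(f/255.)**.5,0,255).astype('uint8')
cv2.imwrite('pics/w9c.png',cv2.resize(f,None,fx=3.1*1.3,fy=3.1,interpolation=cv2.INTER_CUBIC) if 0 else cv2.resize(f,None,fx=3.1,fy=3.1,interpolation=cv2.INTER_CUBIC))
E
```

```text
(no output)
```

View pics/w9c.png

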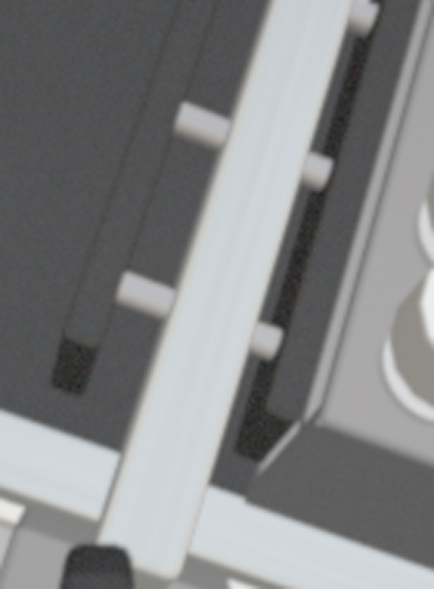

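```bash
python3 - <<'E'
from h import *
s=state();c=cam('wrist',s)
def W(u,v,z): return (Rs.T@(ray(c,240+u/3.1,v/3.1,z)-O))*1000
print('bar L,R edges mid',W(150,400,.146).round(1),W(232,400,.146).round(1), 'upper',W(222,150,.146).round(1),W(303,150,.146).round(1))
for h in(.120,.125,.130,.135,.140,.145):
    print(h,'Lout',W(65,335,h).round(1),'Lin',W(97,345,h).round(1),'Rin',W(270,410,h).round(1),'Rout',W(298,418,h).round(1))
print('rackTop front-left',W(325,425,.164).round(1), W(433,458,.164).round(1))
E
```

```text
bar L,R edges mid [-82.9 -70.9 146. ] [-75.3 -90.5 146. ] upper [ -8.4 -69.  146. ] [  0.8 -89.7 146. ]
0.12 Lout [-60.4 -45.1 120. ] Lin [-59.9 -54.2 120. ] Rin [ -60.4 -105.5  120. ] Rout [ -59.8 -113.8  120. ]
0.125 Lout [-63.1 -45.3 125. ] Lin [-62.6 -54.2 125. ] Rin [ -63.1 -104.5  125. ] Rout [ -62.5 -112.7  125. ]
0.13 Lout [-65.7 -45.5 130. ] Lin [-65.3 -54.3 130. ] Rin [ -65.8 -103.6  130. ] Rout [ -65.1 -111.5  130. ]
0.135 Lout [-68.4 -45.7 135. ] Lin [-68.  -54.3 135. ] Rin [ -68.4 -102.6  135. ] Rout [ -67.8 -110.4  135. ]
0.14 Lout [-71.1 -45.9 140. ] Lin [-70.6 -54.3 140. ] Rin [ -71.1 -101.6  140. ] Rout [ -70.5 -109.3  140. ]
0.145 Lout [-73.7 -46.1 145. ] Lin [-73.3 -54.3 145. ] Rin [ -73.8 -100.7  145. ] Rout [ -73.2 -108.2  145. ]
rackTop front-left [ -82.6 -110.5  164. ] [ -81.  -137.9  164. ]
```

```bash
python3 -c "
from plant import state,job_done
print(state()['contact_force']);print(job_done())"
```

```text
[0.14293648 0.32783324 0.51181142]
the job is handed in; nothing more can be done
None
```

I freed the knob, slid the bar to the right until it pinned the rack against the right-hand fence, tightened the knob again, backed off and handed the job in. It took about 13 s of the 48 s.

- **Fitting the grip:** the first grip landed on the round hub instead of the wing, at 27 mm open. I backed off 9 mm and gripped the wing. While slackening, the wrist force reached about 35 N, because the grip sat about 6 mm off-centre along the wing. I eased that off and allowed for it when tightening.
- **Knob:** the last wrist image shows the wing at about 1.23 rad, so it is tight.
- **Bar and rack:** the bar is at about y = -80 mm and the rack centre at about -155 mm, right at the fence. The rack looked upright and its caps had not moved after release.
- **Cushion:** the images give about 5 to 6 mm pressed in. The force before tightening, about 8 N with 2 N of that friction, gives about 5 mm.
- **Disagreements:** single bar readings differed between views, from -78 mm in the scene camera to -81 mm in the top camera. The tool position alone gave -74 mm, which the off-centre grip explains.
- **Rest of the scene:** the contact force was about 0.6 N after I backed off, so the robot was touching nothing. I saw no sign of bystander contact, though I did not measure their positions again.

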